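Build the airing tower and start the blower

ROBOT

A 7-joint arm with a two-finger parallel gripper is mounted at the origin on a cart in front of the work surface, level with it; the furniture and walls round the work are solid. World frame = base frame: x ahead of the robot, y to its left, z up, the work surface at z = 0. Lengths are in m, angles in rad, forces in N, time in s.
With the tool pointing down it reaches from about 0.4 to 0.9 m from the base axis. Payload 5.5 kg.
Tool frame: the origin (TCP) lies midway between the tips of the shut fingers; the grasp point (between the pads) lies 19 mm behind it (manip.grip_depth is the distance from the TCP to the grasp point, in m); z points along the fingers, x is the direction in which the jaws open and shut, and the axes are right-handed (so a half turn about z gives the same grasp; the last joint's range is limited). The gripper opens to 92 mm and grips with 3 to 60 N. Pads are 19 mm wide; open, the fingers measure 130 mm over their backs; the gripper's body (75 mm by 190 mm) begins 47 mm behind the grasp point.
Start: joints at [1.504, 0.501, -0.427, 1.55, 0.221, 1.138, -0.21], TCP at [0.211, -0.615, 0.227] pointing down, gripper open.
Joint ranges: [-2.88, 2.88], [-0.31, 2.03], [-1.54, 1.56], [0.2, 2.42], [-1.41, 4.55], [0.19, 2.02], [-2.57, 2.57]. Speed limits (rad/s): [2.57, 2.57, 3.14, 3.14, 3.14, 3.14, 3.14].

INTERFACE

Orientations are given as a unit quaternion [x, y, z, w].
In Python, from bench import manip, effector, viewer gives the robot as it stands. Calls block until the motion is done:
- manip.move_pose(position, orientation): joint-space move of the TCP to a pose.
- manip.servo_line(position, ori=None, vel=0.15): straight line of the TCP; ori=None keeps the orientation; vel is the mean speed in m/s.
- manip.movej(angles): joint-space move.
- effector.open_jaws() and effector.close(f_grip=None): open the fingers fully, or close them until they stop; f_grip is the grip in N (None keeps the last).
- manip.sleep(seconds).
- manip.solve_ik(position, orientation): joint angles nearest the present ones, or None.
- viewer.get_image(name): name is "scene" or "top" or "wrist"; returns the picture (480x640x3 uint8, red, green, blue); there is no depth.
- viewer.get_calibration(name): a dict with "vfov" (degrees; the focal length in pixels is half the picture's height over the tangent of half this angle, whatever the lens; pixels are square), "cx", "cy" (the principal point, pixels), "dist_coeffs" ([k1, k2, p1, p2, k3] as OpenCV has them; the pictures are not rectified), "eye" and "attitude" of the camera in the world. Camera axes: x right, y down, z forward; pixel columns grow to the right and rows downward; lengths in m; the calibration is good to about 2 mm. A picture is of the moment at which its call begins: read the wrist's pose just before it. get_calibration takes no time and is no camera call; for the wrist camera it gives the pose at the moment of the call.
A pose or a line that the arm cannot do raises manip.PlanningError and nothing moves.
- manip.hand_in(): hands the job in, once; it reports no verdict.
Readings, each from a call of its own:
- manip.current_clock(): time.
- manip.current_q(): joint angles.
- manip.current_joint_velocities(): joint speeds.
- manip.current_tau(): joint torques, N m.
- manip.current_tool_pos(): TCP position.
- manip.current_tcp_rot(): TCP orientation.
- manip.current_force(): force on the tool from outside, world axes, zero at the start.
- manip.current_wrist_torque(): the same for the moment, N m.
- manip.current_finger_gap(): finger opening in m.
Only numpy, scipy, OpenCV 4.12 (cv2) and the standard library are available. Lean on these libraries where they do the work, as an engineer would, in place of code of your own. Each camera call takes 0.05 s, during which the arm holds its last target.

TASK

Pile all the rinsed slide cases on the drying stand to air, centred one on another, each crosswise to the one beneath, in any order; platform height and case thickness are unknown, so feel for the top of the pile each time and let go only when the case rests there - never drop it. Then set the brass weight in the middle on top of the tower. Last, roll the blower's thumbwheel forward with a fingertip until its pointer stands at the long red mark (click 6), leaving timer, pen and glass chamber where they lie.

Things in the scene. Friction and masses are not known exactly. Their poses are not given: they have to be found in the camera images.
- stand: fixed drying stand: a grey housing (84 x 84 mm foot, 30 mm high) carrying on a post a level square aluminium platform, 86 x 86 mm, centred on the same vertical axis. Origin: on that axis at the bench surface, z up. The platform's top is somewhere between 45 and 85 mm above the bench, set differently each time and not reported: find it by touch.
- case_a_mid (a point): flat white plastic slide case, 80 x 28 mm (long side along its x, short along y), between 8 and 12 mm thick (differs from case to case and is not marked), 35 g, lying flat on the bench to the robot's left at the start. The point is its centre, half-way up. Three to five of the five colours are present.
- case_a: the same white slide case: the origin is the centre of its underside
- case_b_mid (a point): flat yellow plastic slide case, 80 x 28 mm (long side along its x, short along y), between 8 and 12 mm thick (differs from case to case and is not marked), 35 g, lying flat on the bench to the robot's left at the start. The point is its centre, half-way up. Three to five of the five colours are present.
- case_b: the same yellow slide case: the origin is the centre of its underside
- case_c_mid (a point): flat green plastic slide case, 80 x 28 mm (long side along its x, short along y), between 8 and 12 mm thick (differs from case to case and is not marked), 35 g, lying flat on the bench to the robot's left at the start. The point is its centre, half-way up. Three to five of the five colours are present.
- case_c: the same green slide case: the origin is the centre of its underside
- case_d_mid (a point): flat orange plastic slide case, 80 x 28 mm (long side along its x, short along y), between 8 and 12 mm thick (differs from case to case and is not marked), 35 g, lying flat on the bench to the robot's left at the start. The point is its centre, half-way up. Three to five of the five colours are present.
- case_d: the same orange slide case: the origin is the centre of its underside
- case_e_mid (a point): flat blue plastic slide case, 80 x 28 mm (long side along its x, short along y), between 8 and 12 mm thick (differs from case to case and is not marked), 35 g, lying flat on the bench to the robot's left at the start. The point is its centre, half-way up. Three to five of the five colours are present.
- case_e: the same blue slide case: the origin is the centre of its underside
- weight_mid (a point): brass puck weight, diameter 40 mm, 24 mm high, standing flat on the bench among the slide cases at the start, about 150 g. The point is its centre, half-way up.
- weight: the same brass weight: the origin is the centre of its underside
- blower: fixed white blower box, 104 mm (x) x 80 mm (y) x 52 mm high. Origin at the centre of its underside; its x points out of the black outlet grille, towards the stand. Scale on its top: an orange pointer runs along x over ten ticks 7 mm apart (tick 0 nearest the back, one per click); tick 6 is the long red mark.
- wheel_top (a point): top of the ribbed black thumbwheel's rim, 68 mm above the bench, 16 mm proud of the blower's top. The wheel is 48 mm in diameter and 14 mm wide and turns about the blower's y axis; axes of this point are those of the blower. Rolling the top of the wheel along the blower's +x (forward, towards the grille) turns it up.
- speed_wheel (a joint): angle of the thumbwheel in rad, 0 = off, 0.25 per click, growing as its top rolls forward (1 mm of rim travel = 0.042 rad), end stop at 2.25; the red mark is click 6 = 1.5 rad. Turned by under 1 N at the rim; friction holds it where it is left. It starts between click 0 and click 2.
- inverted_microscope: the fixed cream and black microscope between the cases (to the robot's left) and the stand and blower (right), over 0.35 m high beyond x = 0.5 for y from -0.17 to 0.12; in front of it a small camera, 0.1 m high, from x = 0.38. Solid: carry things across nearer the robot, less than 0.4 m from the base axis and some 0.25 m up.
- timer: white countdown timer, 62 x 62 x 17 mm, lying on the bench; a bystander, origin at the centre of its underside
- pen: white pen, 142 mm long, lying near the bench edge; a bystander
- glass_chamber: glass counting chamber, 32 x 76 x 5 mm, lying on the bench; a bystander
Mind the look-alikes: they are no part of the job. Several things have the shape of the weight; the one meant has the colours described above.

How it is judged:
By the outcome, as a careful person would: the job done as asked, in the order asked, and still so for the second after the job is handed in, with the robot touching nothing.
Of case_a, case_b, case_c, case_d, case_e only 3 to 5 are there at a start; the rules pass over those that are not, and their reading is None.
At some moment in a run one of weight may be knocked a few centimetres aside while the robot is not near it.
It also fails if it takes over 210 s, if anything falls off the work surface, if the arm or the gripper's body presses on something with over 40 N, if the wrist force passes 120 N, or if a joint passes its speed limit or range.

## Working session

There is one attempt and no reset: what is moved stays moved. The work goes in short steps, each a Python script; the robot and the scene stay as the last script left them, time stands still between calls to the robot, and variables do not carry over. Pictures are saved under pics/ and viewed, and the job is handed in when it is done.

```bash
ls; mkdir -p pics
python3 - <<'E'
from bench import manip, effector, viewer
import cv2
for n in ["scene","top","wrist"]:
    c=viewer.get_calibration(n); print(n,c)
    cv2.imwrite(f"pics/{n}0.png",viewer.get_image(n)[:,:,::-1])
print(manip.current_tool_pos(),manip.current_tcp_rot(),manip.current_q(),manip.current_clock(),manip.current_force(),manip.current_finger_gap(), manip.grip_depth)
E
```

```text
pics
scene {'vfov': 53.86905232723165, 'cx': 318.46764813138543, 'cy': 243.59486600029456, 'dist_coeffs': array([-0.0587082,  0.       ,  0.       ,  0.       ,  0.       ]), 'eye': array([-0.29948223,  0.45248914,  0.57369902]), 'attitude': array([-0.40531292,  0.75218934, -0.45540064,  0.25008575])}
top {'vfov': 55.42428016001154, 'cx': 321.91669363170615, 'cy': 240.26786656159663, 'dist_coeffs': array([-0.07012571,  0.        ,  0.        ,  0.        ,  0.        ]), 'eye': array([ 0.36442665, -0.02881608,  1.37138501]), 'attitude': array([ 0.71096297, -0.70082516,  0.05007596, -0.02946429])}
wrist {'vfov': 70.28960912228534, 'cx': 314.93210007000727, 'cy': 244.1687553819938, 'dist_coeffs': array([-0.00900886,  0.        ,  0.        ,  0.        ,  0.        ]), 'eye': array([ 0.28169939, -0.59022458,  0.3834787 ]), 'attitude': array([ 0.805418  , -0.57532131, -0.08367186,  0.11535271])}
[ 0.21028506 -0.61446758  0.22590794] [ 8.13597514e-01 -5.81427998e-01 -5.99853123e-04 -4.56509079e-04] [ 1.50420238  0.50163491 -0.42681354  1.55122383  0.2208043   1.13828889
 -0.21029474] 0.15 [-0.68540619 -0.21433639 -0.15788961] 0.09133768341095584 0.0188
```

View pics/top0.png

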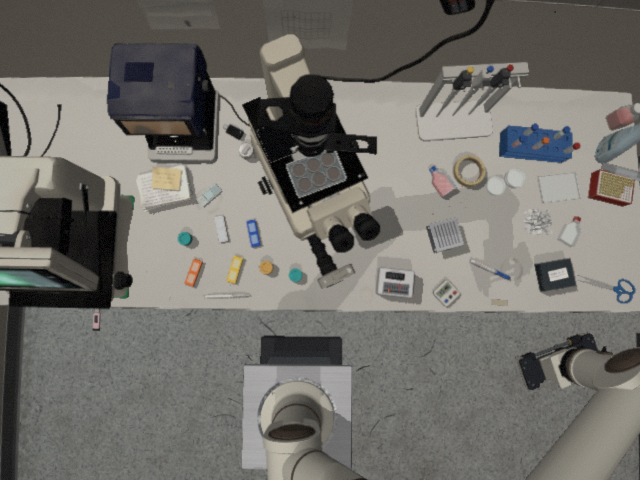

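View pics/scene0.png

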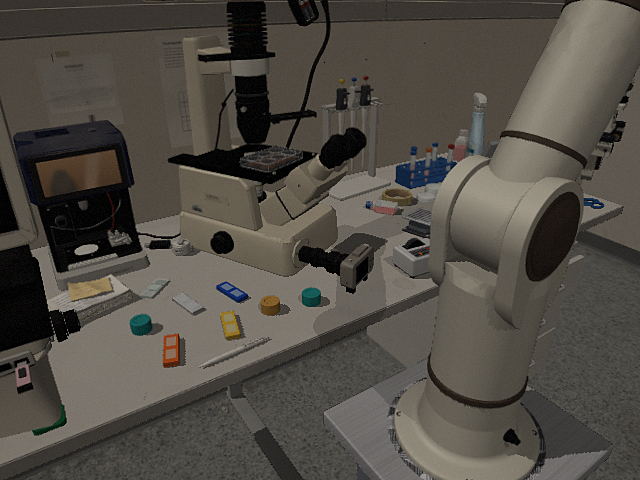

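View pics/wrist0.png

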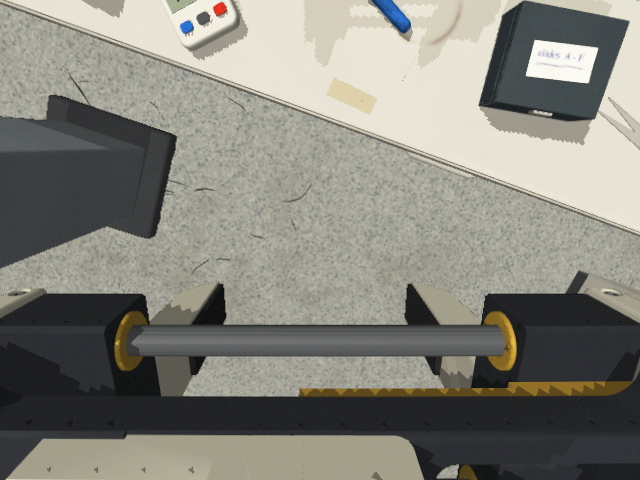

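Run:
```python
import cv2
t=cv2.imread('pics/top0.png')
cv2.imwrite('pics/topL.png',cv2.resize(t[170:320,120:320],(800,600),interpolation=cv2.INTER_CUBIC))
cv2.imwrite('pics/topR.png',cv2.resize(t[190:320,360:520],None,fx=4.6,fy=4.6,interpolation=cv2.INTER_CUBIC))
```

```text
(no output)
```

View pics/topL.png

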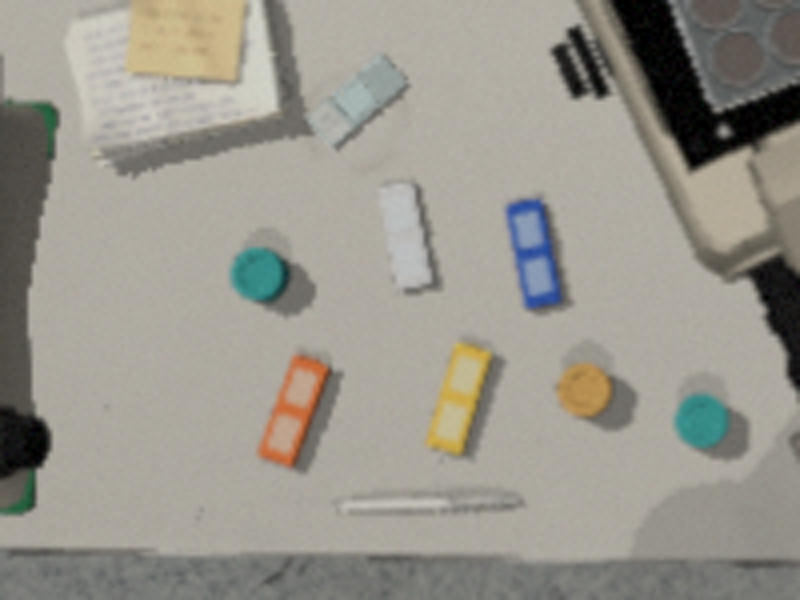

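View pics/topR.png

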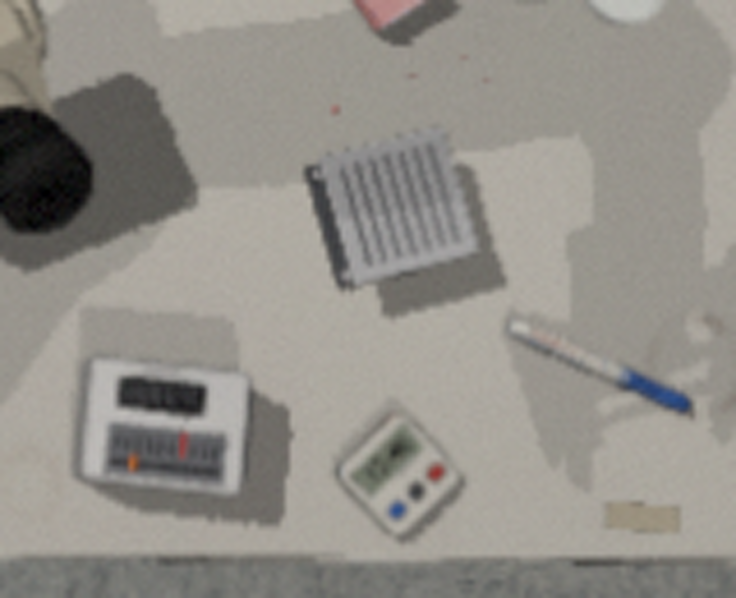

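```bash
cat > h.py <<'E'
from bench import manip, effector, viewer
import cv2, numpy as np, time
from scipy.spatial.transform import Rotation as R
def cal(n):
    c=viewer.get_calibration(n); f=240/np.tan(np.radians(c['vfov'])/2)
    K=np.array([[f,0,c['cx']],[0,f,c['cy']],[0,0,1]])
    return K,np.array(c['dist_coeffs']),np.array(c['eye']),R.from_quat(c['attitude']).as_matrix()
def ray(px,c):
    K,d,e,A=c
    p=cv2.undistortPoints(np.array(px,float).reshape(-1,1,2),K,d).reshape(-1,2)
    return np.c_[p,np.ones(len(p))]@A.T
def pix2w(px,z,c):
    r=ray(px,c); e=c[2]
    return e+r*((z-e[2])/r[:,2])[:,None]
def w2pix(P,c):
    K,d,e,A=c
    q=(np.array(P,float).reshape(-1,3)-e)@A
    return cv2.projectPoints(q,np.zeros(3),np.zeros(3),K,d)[0].reshape(-1,2)
HSV={'blue':((105,120,60),(125,255,255)),'yellow':((20,110,90),(32,255,255)),'orange':((4,130,90),(14,255,255)),'brass':((12,110,70),(20,255,255)),'teal':((80,100,50),(95,255,255)),'white':((0,0,205),(180,25,255))}
def blobs(im,col,amin=60,mask=None):
    hsv=cv2.cvtColor(im,cv2.COLOR_RGB2HSV)
    m=cv2.inRange(hsv,*map(np.array,HSV[col]))
    if mask is not None: m&=mask
    m=cv2.morphologyEx(m,cv2.MORPH_CLOSE,np.ones((5,5)))
    cs,_=cv2.findContours(m,cv2.RETR_EXTERNAL,cv2.CHAIN_APPROX_NONE)
    return sorted([c for c in cs if cv2.contourArea(c)>amin],key=cv2.contourArea,reverse=True)
def rect_w(cnt,z,c):
    """contour -> world plane at z, min area rect -> centre, (long,short), yaw of long axis"""
    P=pix2w(cnt.reshape(-1,2),z,c)[:,:2]*1000
    (cx,cy),(w,h),a=cv2.minAreaRect(P.astype(np.float32))
    if w<h: w,h=h,w; a+=90
    return np.array([cx,cy])/1000,(w,h),np.radians(((a+90)%180)-90)
def down(yaw):
    """tool z down, jaw (tool x) axis along world yaw"""
    return (R.from_euler('z',yaw)*R.from_euler('x',np.pi)).as_quat()
E
python3 - <<'E'
from h import *
im=cv2.imread('pics/top0.png')[:,:,::-1].copy(); c=cal('top')
for k in ['blue','yellow','orange','brass','teal']:
    for b in blobs(im,k,60)[:4]:
        m=b.reshape(-1,2).mean(0)
        if m[0]<330 and m[1]>170: print(k,m,rect_w(b,0.024 if k in('brass','teal') else 0.01,c))
print('white',pix2w([[222,229]],.01,c))
for z in (.06,.052): print(z,pix2w([[360+392/4.6,190+207/4.6],[360+165/4.6,190+425/4.6]],z,c))
print('timer,pen',pix2w([[447,292],[228,295],[210,194]],0,c))
E
```

```text
blue [253.33333333 232.69444444] (array([0.53770532, 0.13877855]), (79.09268951416016, 25.76275634765625), np.float64(0.225980020940395))
yellow [234.453125 269.03125 ] (array([0.42852103, 0.1911976 ]), (80.0287094116211, 27.193178176879883), np.float64(-0.25940320860835064))
orange [192.55952381 273.8452381 ] (array([0.41747522, 0.31324606]), (78.46680450439453, 27.733806610107422), np.float64(-0.32259416232153276))
brass [265.85714286 267.17142857] (array([0.43526709, 0.0963994 ]), (35.3884391784668, 35.32177734375), np.float64(-1.5553050256216094))
teal [184.65714286 238.2       ] (array([0.51639429, 0.33983823]), (39.16666030883789, 34.2533073425293), np.float64(1.127500380177975))
teal [295.02941176 274.61764706] (array([0.41302216, 0.01067092]), (35.287994384765625, 35.23894500732422), np.float64(-1.5560737699568015))
white [[0.54781661 0.23255685 0.01      ]]
0.06 [[ 0.53431614 -0.42767176  0.06      ]
 [ 0.3942754  -0.28083334  0.06      ]]
0.052 [[ 0.53535254 -0.43010495  0.052     ]
 [ 0.39445749 -0.28237075  0.052     ]]
timer,pen [[ 0.36826376 -0.44863565  0.        ]
 [ 0.35141372  0.20955271  0.        ]
 [ 0.65625476  0.27531496  0.        ]]
```

Run:
```python
from h import *
t0=manip.current_clock()
manip.move_pose([0.39,-0.36,0.32],down(-np.pi/2))
print(manip.current_clock()-t0,manip.current_q())
c=cal('wrist'); im=viewer.get_image('wrist'); cv2.imwrite('pics/w1.png',im[:,:,::-1])
import pickle; pickle.dump(c,open('pics/w1.pkl','wb')); print(c[2],c[3])
```

```text
1.2333 [ 1.15481783  0.20985199 -0.53102665  1.73011874  0.11266932  1.23228845
 -0.97658736]
[ 0.46464522 -0.36165283  0.4772692 ] [[-1.50785482e-03 -9.59142882e-01 -2.82918111e-01]
 [-9.99998847e-01  1.39579567e-03  5.97648554e-04]
 [-1.78334483e-04  2.82918686e-01 -9.59143881e-01]]
```

View pics/w1.png

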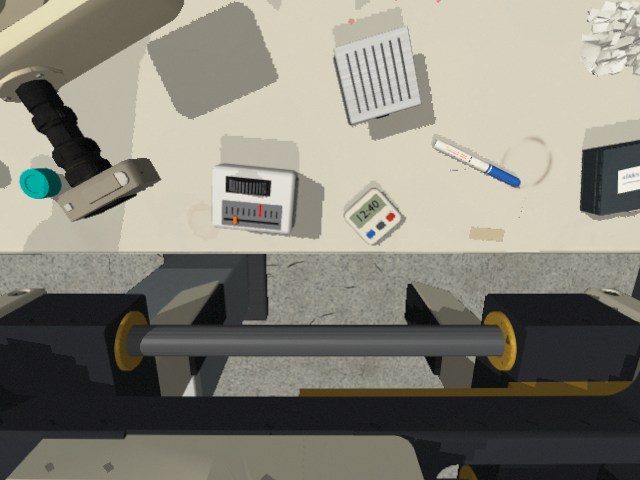

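Run:
```python
import cv2
t=cv2.imread('pics/w1.png')
cv2.imwrite('pics/w1s.png',cv2.resize(t[10:140,310:450],None,fx=4.5,fy=4.5,interpolation=cv2.INTER_CUBIC))
cv2.imwrite('pics/w1b.png',cv2.resize(t[150:250,200:310],None,fx=5.5,fy=5.5,interpolation=cv2.INTER_CUBIC))
```

```text
(no output)
```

View pics/w1s.png

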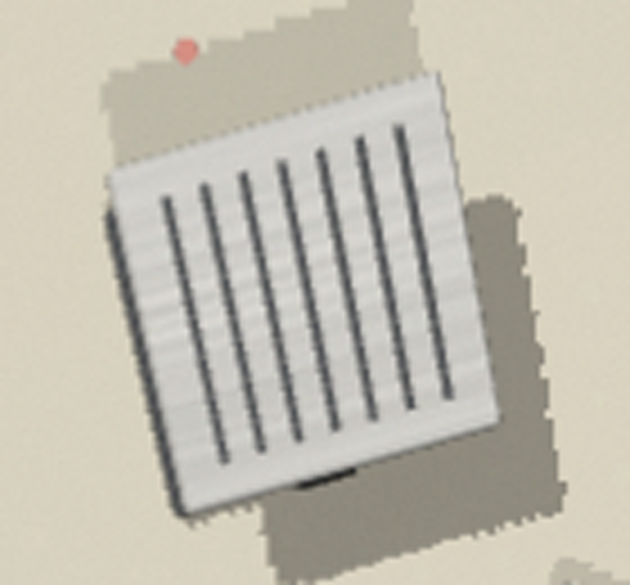

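View pics/w1b.png

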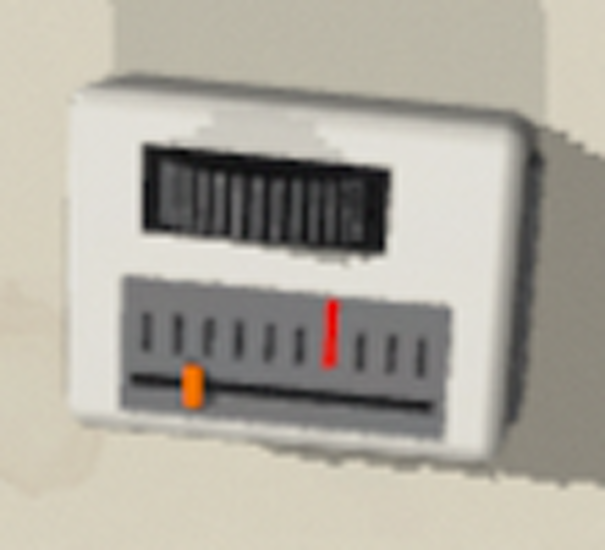

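Run:
```python
from h import *
import pickle
c=pickle.load(open('pics/w1.pkl','rb'))
S=np.array([[110,172],[437,72],[497,422],[185,512]])/4.5+[310,10]-.4
for z in (.05,.06,.07,.08):
    P=pix2w(S,z,c)[:,:2]; print(z,P.mean(0),[round(np.linalg.norm(P[i]-P[(i+1)%4])*1000,1) for i in range(4)],np.degrees([np.arctan2(*(P[i]-P[(i+1)%4])[::-1])%(np.pi/2) for i in range(4)]))
B=np.array([[75,92],[527,118],[492,455],[72,415]])/5.5+[200,150]-.4
P=pix2w(B,.052,c)[:,:2]; print('blower',P,P.mean(0),[np.linalg.norm(P[i]-P[(i+1)%4]) for i in range(4)])
# scale panel: ticks 0 and 9 , red
T=np.array([[148,333],[420,357],[331,335],[194,387]])/5.5+[200,150]-.4
P=pix2w(T,.052,c)[:,:2]; d=P[1]-P[0]; print('x axis deg',np.degrees(np.arctan2(d[1],d[0])),np.linalg.norm(d), 'red',P[2],'ptr click',(P[3]-P[0])@d/(d@d)*9)
W=np.array([[145,145],[390,168],[385,252],[143,232]])/5.5+[200,150]-.4
P=pix2w(W,.052,c)[:,:2]; print('slot',P,P.mean(0),[np.linalg.norm(P[i]-P[(i+1)%4]) for i in range(4)])
```

```text
0.05 [ 0.53877195 -0.43361088] [np.float64(82.8), np.float64(82.8), np.float64(83.3), np.float64(82.8)] [15.38426787 14.93623456 15.35737511 14.58781038]
0.06 [ 0.53703705 -0.43192674] [np.float64(80.9), np.float64(80.9), np.float64(81.4), np.float64(80.8)] [15.38426787 14.93623456 15.35737511 14.58781038]
0.07 [ 0.53530216 -0.4302426 ] [np.float64(78.9), np.float64(78.9), np.float64(79.4), np.float64(78.9)] [15.38426787 14.93623456 15.35737511 14.58781038]
0.08 [ 0.53356726 -0.42855846] [np.float64(77.0), np.float64(77.0), np.float64(77.5), np.float64(77.0)] [15.38426787 14.93623456 15.35737511 14.58781038]
blower [[ 0.43839711 -0.23746721]
 [ 0.43251964 -0.33764928]
 [ 0.35514719 -0.32809537]
 [ 0.36491318 -0.23050381]] [ 0.39774428 -0.28342892] [np.float64(0.10035433544311219), np.float64(0.077960077298187), np.float64(0.09807898677969945), np.float64(0.07381311938998716)]
x axis deg -95.24003944405935 0.0626220972174015 red [ 0.38366994 -0.29173448] ptr click 1.5588771105463337
slot [[ 0.4267771  -0.25215309]
 [ 0.42157835 -0.30674401]
 [ 0.4027368  -0.30489272]
 [ 0.40737727 -0.2502529 ]] [ 0.41461738 -0.27851068] [np.float64(0.05483789681033349), np.float64(0.01893228361778521), np.float64(0.054836516148454736), np.float64(0.01949266349698679)]
```

Run:
```python
from h import *
import pickle
manip.servo_line([0.463,-0.432,0.25],vel=.2)
c=cal('wrist'); im=viewer.get_image('wrist'); cv2.imwrite('pics/w2.png',im[:,:,::-1])
pickle.dump(c,open('pics/w2.pkl','wb')); print(c[2],manip.current_tool_pos(),manip.current_clock())
cv2.imwrite('pics/w2s.png',cv2.resize(im[50:230,220:420,::-1],None,fx=3.3,fy=3.3,interpolation=cv2.INTER_CUBIC))
```

```text
[ 0.53818039 -0.43220189  0.40768279] [ 0.46278173 -0.43174702  0.25072644] 2.25
```

View pics/w2s.png

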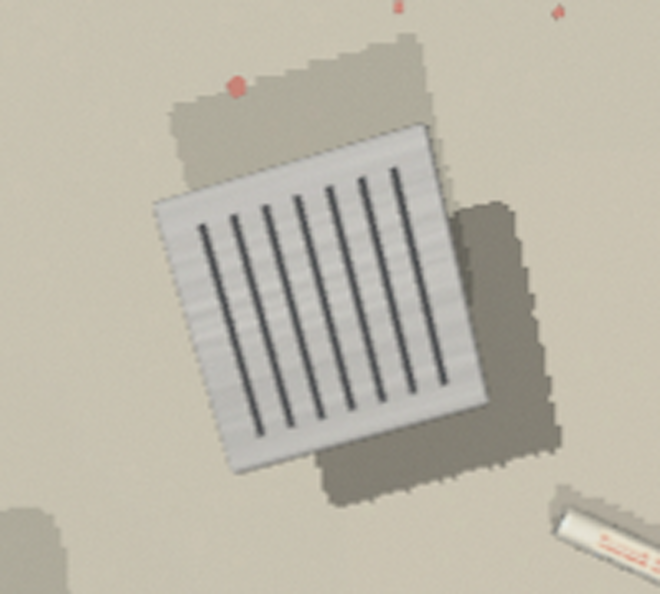

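View pics/w2.png

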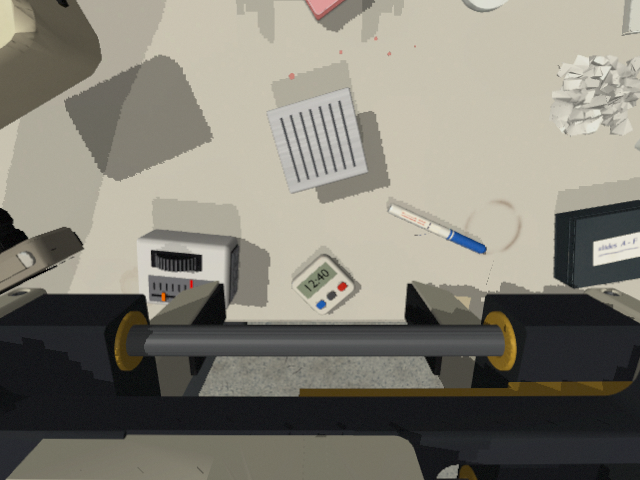

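Run:
```python
from h import *
import pickle
c=pickle.load(open('pics/w2.pkl','rb'))
S=np.array([[153,202],[425,123],[487,402],[236,473]])/3.3+[220,50]-.35
for z in (.045,.05,.06,.07,.08):
    P=pix2w(S,z,c)[:,:2]; print(z,P.mean(0),[round(np.linalg.norm(P[i]-P[(i+1)%4])*1000,1) for i in range(4)],np.degrees([np.arctan2(*(P[i]-P[(i+1)%4])[::-1])%(np.pi/2) for i in range(4)]))
# left IK check
from bench import manip
for p,y in (([.4,.13,.34],-np.pi/2),([.33,.22,.34],-np.pi/2),([.36,.22,.32],-np.pi/2),([.36,.05,.3],-np.pi/2),([.37,0,.25],-np.pi/2),([.36,-.1,.25],-np.pi/2)):
    print(p,manip.solve_ik(p,down(y)))
```

```text
0.045 [ 0.53997968 -0.4351437 ] [np.float64(84.4), np.float64(84.1), np.float64(82.9), np.float64(85.0)] [15.05464719 15.03638704 15.70193375 16.02020149]
0.05 [ 0.53995488 -0.43510314] [np.float64(83.2), np.float64(82.9), np.float64(81.8), np.float64(83.9)] [15.05464719 15.03638704 15.70193375 16.02020149]
0.06 [ 0.53990526 -0.43502203] [np.float64(80.9), np.float64(80.6), np.float64(79.5), np.float64(81.5)] [15.05464719 15.03638704 15.70193375 16.02020149]
0.07 [ 0.53985565 -0.43494091] [np.float64(78.6), np.float64(78.3), np.float64(77.2), np.float64(79.2)] [15.05464719 15.03638704 15.70193375 16.02020149]
0.08 [ 0.53980604 -0.4348598 ] [np.float64(76.2), np.float64(76.0), np.float64(74.9), np.float64(76.8)] [15.05464719 15.03638704 15.70193375 16.02020149]
[0.4, 0.13, 0.34] [ 0.87302941 -0.06440832 -1.17950609  1.91607573 -0.06272417  1.25069852
 -1.85678059]
[0.33, 0.22, 0.34] [ 0.68165466 -0.20046021 -1.15608617  1.96085339 -0.19212176  1.2677567
 -1.97973299]
[0.36, 0.22, 0.32] [ 1.10279394 -0.260281   -1.47483868  1.94258797 -0.2746162   1.23652961
 -1.84734936]
[0.36, 0.05, 0.3] [ 0.90302349 -0.20517554 -0.96037547  2.08737578 -0.18164223  1.17883427
 -1.54810987]
[0.37, 0, 0.25] [ 0.85910568 -0.07632293 -0.87640507  2.15001556 -0.0679347   1.04148062
 -1.55231922]
[0.36, -0.1, 0.25] [ 0.96898525 -0.06020321 -0.73192574  2.14623464 -0.04662449  1.04064115
 -1.30924623]
```

```bash
cat >> h.py <<'E'
def cross(side, yaw=-np.pi/2):
    pts=[[.35,-.13,.28],[.35,.12,.28]]
    if side=='R': pts=pts[::-1]
    for p in pts: manip.move_pose(p,down(yaw))
def shot(name):
    c=cal('wrist'); im=viewer.get_image('wrist'); cv2.imwrite(f'pics/{name}.png',im[:,:,::-1]); return im,c
E
python3 - <<'E'
from h import *
import pickle
cross('L'); print(manip.current_clock(),manip.current_q())
manip.move_pose([.35,.20,.33],down(-np.pi/2)); print(manip.current_clock(),manip.current_q())
im,c=shot('w3'); pickle.dump(c,open('pics/w3.pkl','wb'))
for k in ['blue','yellow','orange','brass','white']:
    for b in blobs(im,k,150)[:5]:
        m=b.reshape(-1,2).mean(0); print(k,m,cv2.contourArea(b),rect_w(b,0.024 if k in('brass','teal') else 0.01,c))
E
```

```text
4.4667 [ 0.89038984 -0.19485671 -1.13090265  2.10287047 -0.19548225  1.12984843
 -1.72150161]
4.9333 [ 0.87714312 -0.20658322 -1.26895773  1.9628085  -0.20796035  1.24661168
 -1.89070828]
blue [360.98295455  51.01704545] 1488.0 (array([0.53818292, 0.14104846]), (80.3237075805664, 27.96436309814453), np.float64(0.22613777994546858))
yellow [319.69032258 141.21290323] 1240.5 (array([0.42972931, 0.19296031]), (81.2031478881836, 28.47148895263672), np.float64(-0.2604824546401053))
yellow [502.00609756 340.42682927] 872.0 (array([ 0.12368816, -0.09820881]), (112.456298828125, 46.40093231201172), np.float64(0.24166226140116515))
yellow [391.16304348 136.02173913] 748.0 (array([0.43667383, 0.09735756]), (42.99969482421875, 38.3747673034668), np.float64(-1.570453646037058))
yellow [119.8220339  341.49152542] 191.0 (array([0.12485821, 0.50978329]), (105.87723541259766, 19.896480560302734), np.float64(-0.23471490635498907))
orange [229.87719298 147.03508772] 1192.5 (array([0.41852115, 0.31431033]), (81.33741760253906, 29.064241409301758), np.float64(-0.32111411054572125))
brass [467.16073969 3
[... 314 characters left out ...]
0.0 (array([0.13332962, 0.48854889]), (108.0738296508789, 43.324954986572266), np.float64(-0.2618023172763485))
brass [390.97959184 136.03061224] 682.0 (array([0.43526202, 0.10022037]), (41.64278030395508, 35.88322448730469), np.float64(-1.5113090062425525))
white [283.31609195  40.00574713] 1441.0 (array([0.55071729, 0.23846844]), (78.68534088134766, 27.35421371459961), np.float64(0.2241080683654215))
white [362.39366516 371.28054299] 849.5 (array([0.06639377, 0.1137457 ]), (88.28001403808594, 57.952484130859375), np.float64(1.5691966990861406))
white [297.72375691 199.41436464] 271.5 (array([0.35169565, 0.22396016]), (125.61581420898438, 6.802175045013428), np.float64(-1.5263850446601932))
```

View pics/w3.png

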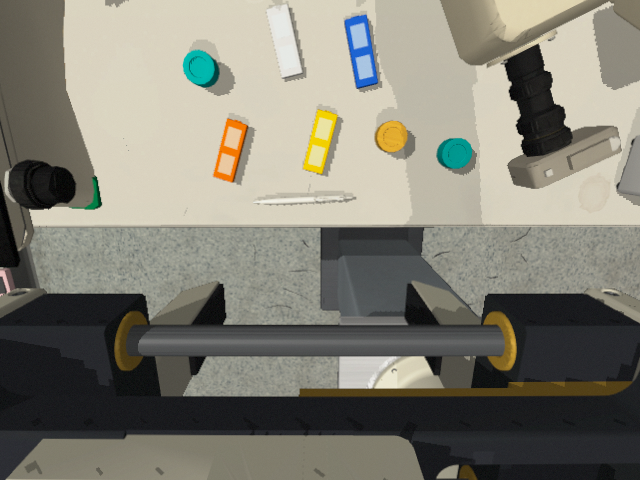

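Run:
```python
from h import *
import pickle
c=cal('top'); c3=pickle.load(open('pics/w3.pkl','rb'))
for z in (0,.1): print(z,pix2w([[267,170],[284,205],[301,237]],z,c)); print(pix2w([[442,5],[462,55]],z,c3))
for n,p,th in (('y',(.4295,.1925),-.26),('o',(.418,.314),-.32),('b',(.538,.140),.226),('w',(.5495,.2375),.224)):
  for a in (-np.pi/2,np.pi/2):
    y=th+a; off=np.array([np.sin(y),-np.cos(y)])*.075
    print(n,round(y,2),[None if q is None else np.round(q,2) for q in (manip.solve_ik([p[0]+off[0],p[1]+off[1],.12],down(y)),manip.solve_ik([*p,.003],down(y)),manip.solve_ik([*p,.1],down(y)))])
P=(.5395,-.4345)
for y in (-2.874,-1.303,.267,1.838): print(y,manip.solve_ik([*P,.15],down(y)),manip.solve_ik([*P,.05],down(y)))
```

```text
0 [[ 0.73429245  0.10365359  0.        ]
 [ 0.62591974  0.04892885  0.        ]
 [ 0.52867844 -0.00455192  0.        ]]
[[0.59292649 0.04098287 0.        ]
 [0.53692654 0.0095859  0.        ]]
0.1 [[ 0.70732221  0.09399403  0.1       ]
 [ 0.60685193  0.04325977  0.1       ]
 [ 0.51670136 -0.00632124  0.1       ]]
[[0.55879275 0.07331669 0.1       ]
 [0.51426162 0.04834984 0.1       ]]
y -1.83 [array([-0.21,  0.24, -0.43,  2.21,  0.15,  0.72, -2.57]), array([-0.3 ,  0.53, -0.21,  2.13,  0.22,  0.5 , -2.51]), array([-0.11,  0.37, -0.43,  2.09,  0.23,  0.72, -2.52])]
y 1.31 [array([ 0.56,  0.87, -1.35,  1.92,  0.94,  1.18,  0.16]), array([ 0.29,  0.77, -0.96,  2.11,  0.95,  0.77,  0.02]), array([ 0.51,  0.76, -1.3 ,  2.08,  0.88,  1.03,  0.06])]
o -1.89 [array([-1.22,  0.35,  0.46,  2.08, -0.22,  0.76, -2.51]), array([-0.89,  0.59,  0.24,  2.02, -0.25,  0.55, -2.37]), array([-0.89,  0.42,  0.24,  1.99, -0.14,  0.75, -2.46])]
o 1.25 [array([ 0.3 ,  0.91, -1.32,  1.83,  0.96,  1.22, -0.08]), array([ 0.08,  0.88, -1.02,  1.99,  1.  ,  0.89, -0.25]), array([ 0.15,  0.71, -1.12,  1.96,  0.78
[... 766 characters left out ...]
  0.67698923 -0.54381933  1.49321729  0.3769886   1.07690576
 -2.5022272 ] [ 0.97725657  0.79289139 -0.50952623  1.54344534  0.45043389  0.92420373
 -2.55393519]
-1.303 [ 1.02255562  0.68694564 -0.58421816  1.49222322  0.40659719  1.08526915
 -0.95135011] [ 1.06292576  0.83319301 -0.64928632  1.5400488   0.57511025  0.96607409
 -1.06516238]
0.267 [ 1.05171296  0.69993924 -0.63252515  1.49106795  0.44243667  1.0961999
  0.59452161] [ 1.10427792  0.85801561 -0.72006584  1.5384498   0.63862506  0.99166568
  0.46453598]
1.838 [ 1.35630224  1.03127434 -1.3072618   1.48002647  0.99999776  1.39386905
  1.83957137] [ 1.35981098  1.19915736 -1.31012879  1.52934631  1.17820844  1.3439792
  1.76302672]
```

Run:
```python
from h import *
import pickle
manip.move_pose([.405,.215,.22],down(-np.pi/2)); print(manip.current_clock(),manip.current_q())
im,c=shot('w4'); pickle.dump(c,open('pics/w4.pkl','wb')); print(c[2])
for k in ['blue','yellow','orange','brass','white']:
    for b in blobs(im[:290],k,300)[:5]:
        m=b.reshape(-1,2).mean(0); print(k,m,cv2.contourArea(b),rect_w(b,0.024 if k in('brass','teal') else 0.01,c))
```

```text
5.6083 [ 0.40040338  0.2802049  -1.0773539   2.00545373  0.2869388   1.0220404
 -2.38387178]
[0.4800881  0.21430923 0.37691436]
blue [389.28506787  79.72850679] 2409.5 (array([0.53860852, 0.14128769]), (79.88328552246094, 28.169099807739258), np.float64(0.22718070711785723))
yellow [335.21276596 190.5106383 ] 1891.0 (array([0.42998236, 0.19287758]), (81.4395523071289, 28.47342300415039), np.float64(-0.2599685977077745))
yellow [424.92982456 185.56140351] 1243.0 (array([0.43617264, 0.09686057]), (45.867530822753906, 39.58012390136719), np.float64(1.1125133079854996))
orange [222.91304348 200.94021739] 1890.0 (array([0.41865909, 0.3142179 ]), (81.78169250488281, 28.968408584594727), np.float64(-0.3214288961865686))
brass [222.99462366 200.55376344] 1885.0 (array([0.42090308, 0.31053043]), (78.93565368652344, 28.05255889892578), np.float64(-0.32053287563781147))
brass [424.88793103 185.68965517] 1274.0 (array([0.43761292, 0.10166146]), (44.65702438354492, 38.518985748291016), np.float64(1.1358214270039275))
white [290.78139535  66.60465116] 2188.5 (array([0.55068256, 0.23837292]), (77.75923919677734, 26.192874908447266), np.float64(0.22499555015393358))
```

View pics/w4.png

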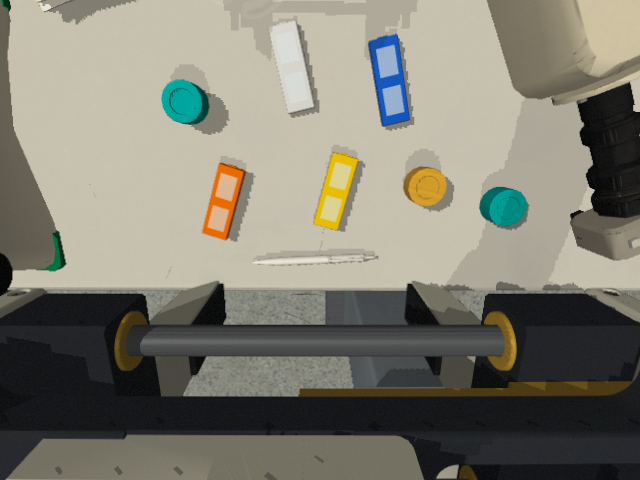

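```bash
cat >> h.py <<'E'
STAND=np.array([.5396,-.4345]); PY=np.radians(15.3)
def force(): 
    f=[]
    for _ in range(4): f.append(manip.current_force()); manip.sleep(.02)
    return np.mean(f,0)
def feel(z0,zmin,step=.001,thr=2.0,vel=.03,log=True):
    """lower straight down till the upward force rises; returns TCP z and force"""
    p=np.array(manip.current_tool_pos()); x,y=feel.xy if feel.xy is not None else p[:2]
    b=force(); z=z0; df=0; hist=[]
    while z>zmin:
        z-=step; manip.servo_line([x,y,z],vel=vel)
        f=np.array(manip.current_force())-b; df=f[2]
        if abs(df)>thr*.6:
            f=force()-b; df=f[2]
        hist.append((round(z,4),round(float(df),2)))
        if abs(df)>thr: break
    tp=np.array(manip.current_tool_pos())
    if log: print('feel',hist[-4:],'tcp',tp.round(4),'base',b.round(2))
    return tp[2],df
feel.xy=None
def grasp(xy,yaw,z,zup=.12,f=20):
    xy=list(xy)
    effector.open_jaws()
    manip.move_pose(xy+[zup],down(yaw))
    manip.servo_line(xy+[.03],vel=.25); b=force()
    manip.servo_line(xy+[z],vel=.08)
    print('tcp',np.round(manip.current_tool_pos(),4),'dF',(force()-b).round(2))
    effector.close(f); print('gap',manip.current_finger_gap())
    manip.servo_line(xy+[zup],vel=.25)
    print('gap',manip.current_finger_gap(),'F',force().round(2),'t',manip.current_clock())
E
python3 - <<'E'
from h import *
q=np.array(manip.current_q()); q[6]+=np.pi; manip.movej(q)
grasp((.430,.1929),-.26+np.pi/2,.004)
print(manip.current_q())
shot('w5')
E
```

```text
tcp [0.4298 0.1929 0.0039] dF [-0.51  0.02 -0.55]
gap 0.02766204547025769
gap 0.027437703519360254 F [ 0.05 -0.55 -0.58] t 11.8417
[ 0.26429147  0.44626579 -0.88753113  2.07082586  0.46776878  0.83628331
  0.41091808]
```

View pics/w5.png

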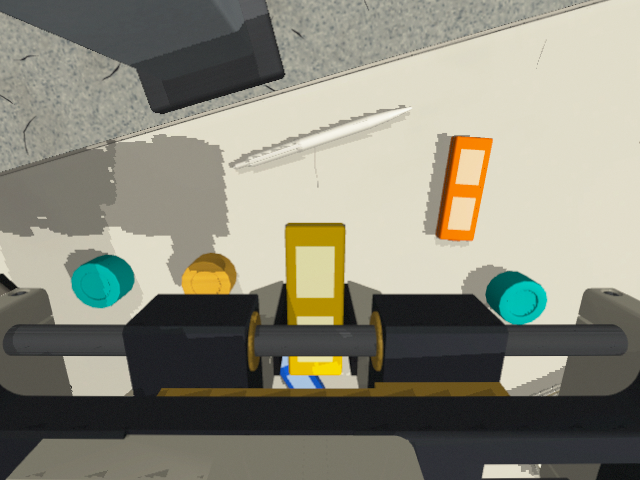

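```bash
cat >> h.py <<'E'
def place(yaw,zstart,zmin,name,fthr=2.0,step=.001):
    cross('R',np.pi/2)
    manip.move_pose([*STAND,.20],down(yaw))
    manip.servo_line([*STAND,zstart],vel=.2)
    feel.xy=STAND
    z,df=feel(zstart,zmin,thr=fthr,step=step)
    if df<fthr: print('NO CONTACT',df); return None
    print('contact z',z,'gap',manip.current_finger_gap(),'t',manip.current_clock()); return z
def release(name):
    effector.open_jaws(); manip.sleep(.1)
    p=manip.current_tool_pos(); manip.servo_line([p[0],p[1],p[2]+.12],vel=.25)
    back=-np.array([-1,0])*0
    manip.move_pose([STAND[0]-.075,STAND[1],.27],down(-np.pi/2))
    im,c=shot(name); print('t',manip.current_clock()); return im,c
E
python3 - <<'E'
from h import *
z=place(PY-np.pi/2,.10,.044,'p1')
E
```

```text
feel [(0.051, 0.18), (0.05, -0.65), (0.049, 0.5), (0.048, 6.49)] tcp [ 0.5398 -0.4346  0.0491] base [ 0.08 -0.28  0.19]
contact z 0.04911147670770617 gap 0.027822943705448244 t 30.25
```

Run:
```python
from h import *
release('p1');
```

```text
t 32.725
```

View pics/p1.png

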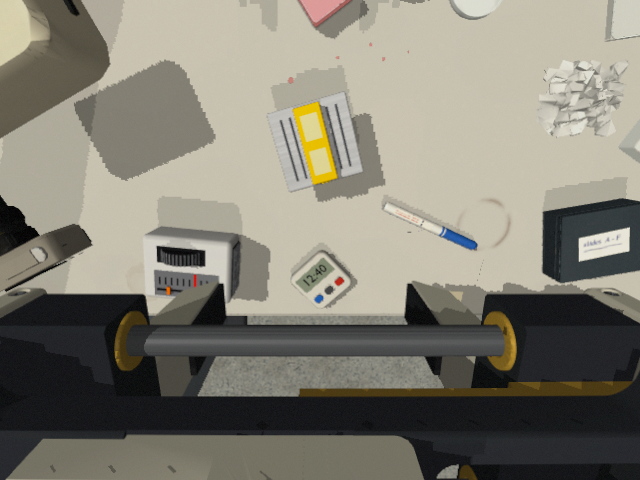

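Run:
```python
from h import *
im=cv2.imread('pics/p1.png')[:,:,::-1].copy(); c=cal('wrist')
for b in blobs(im[:290],'yellow',500)[:2]: print(rect_w(b,.055,c))
t0=manip.current_clock()
cross('L',np.pi/2)
grasp((.4187,.3142),-.3214+np.pi/2,.004)
print(manip.current_q()); shot('w6')
```

```text
(array([ 0.53847467, -0.43379935]), (80.93244934082031, 27.93640899658203), np.float64(0.26639359035088833))
tcp [0.4182 0.3138 0.0033] dF [ 0.29 -0.4   0.11]
gap 0.027807197476786935
gap 0.02785454165849238 F [-0.34  0.16 -0.48] t 39.9667
[-0.90489637  0.39162724  0.25385879  1.97911782 -0.13551572  0.788969
  0.67596394]
```

View pics/w6.png

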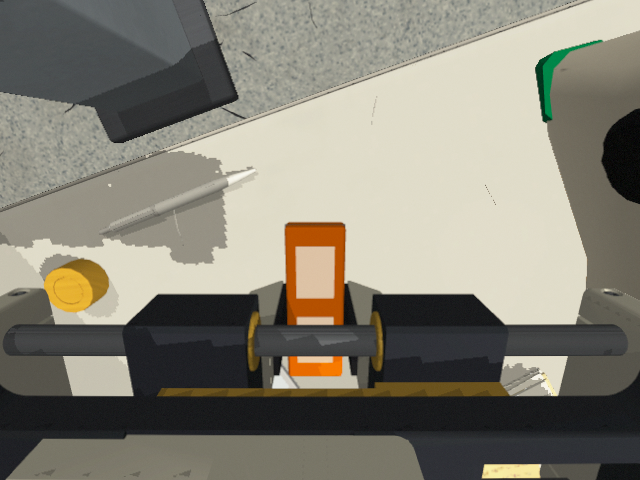

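Run:
```python
from h import *
z=place(PY,.068,.052,'p2')
if z:
    release('p2')
    im=cv2.imread('pics/p2.png')[:,:,::-1].copy(); c=cal('wrist')
    for b in blobs(im[:290],'orange',500)[:2]: print(rect_w(b,.065,c))
```

```text
feel [(0.062, -0.12), (0.061, -0.04), (0.06, 1.03), (0.059, 7.5)] tcp [ 0.5397 -0.4347  0.0601] base [-0.46  0.03 -0.28]
contact z 0.060107325115526536 gap 0.02756154806132427 t 46.65
t 49.9583
(array([ 0.53908765, -0.43526474]), (81.4991455078125, 28.332618713378906), np.float64(-1.3042607400236366))
```

View pics/p2.png

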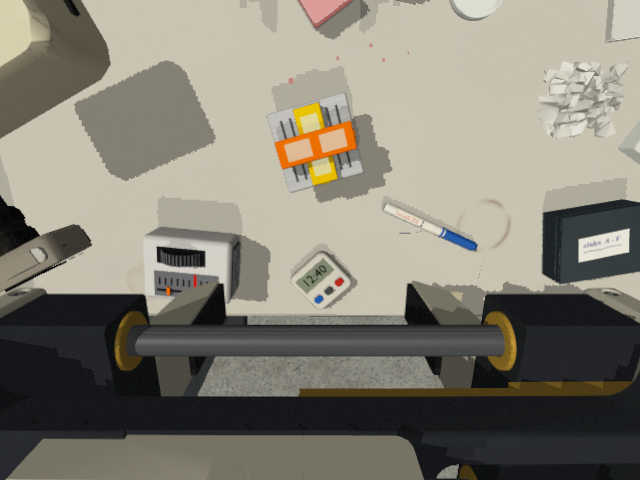

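Run:
```python
from h import *
cross('L',np.pi/2)
print(manip.solve_ik([.5507,.2384,.12],down(.2245+np.pi/2)))
grasp((.5507,.2384),.2245+np.pi/2,.004)
shot('w7'); print(manip.current_q())
```

```text
[-0.79694738  0.53658816  0.45473166  1.7930072  -0.29568225  0.87970515
  1.58790767]
tcp [0.5502 0.2381 0.0033] dF [-0.79 -0.18 -0.44]
gap 0.027357263673044842
gap 0.027617308821147147 F [-0.07  0.26 -0.97] t 56.6583
[-0.79810705  0.5385187   0.45569918  1.79485352 -0.29710906  0.87960429
  1.5890677 ]
```

View pics/w7.png

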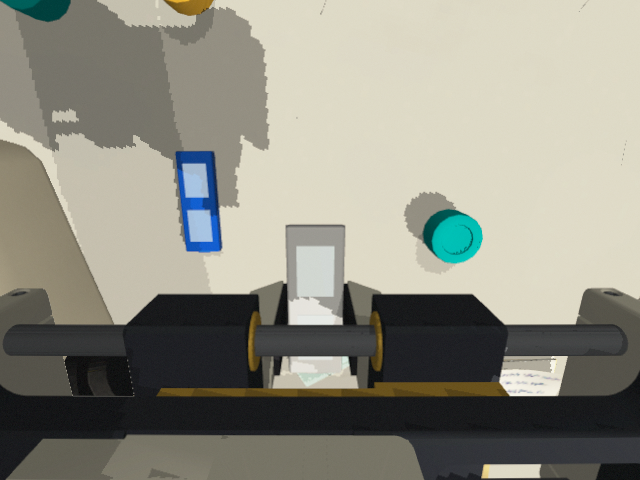

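Run:
```python
from h import *
manip.servo_line([.45,.2384,.2],vel=.25)
z=place(PY-np.pi/2,.078,.062,'p3')
if z:
    release('p3')
    im=cv2.imread('pics/p3.png')[:,:,::-1].copy(); c=cal('wrist')
    for b in blobs(im[:170],'white',500)[:4]: print(b.reshape(-1,2).mean(0),rect_w(b,.077,c))
```

```text
feel [(0.074, 0.16), (0.073, 0.06), (0.072, 0.2), (0.071, 6.51)] tcp [ 0.5397 -0.4346  0.0721] base [ 0.03  0.08 -0.03]
contact z 0.07206250442894724 gap 0.027049992559374805 t 63.275
t 65.7
[313.79661017 137.21468927] (array([ 0.54486963, -0.43191943]), (65.5107192993164, 25.954071044921875), np.float64(0.28357299339747377))
[576.27739726  84.01712329] (array([ 0.59649738, -0.67980182]), (68.94871520996094, 38.07419204711914), np.float64(-1.5624077178607427))
[626.40163934  18.55737705] (array([ 0.65067725, -0.71334998]), (31.92902183532715, 25.087770462036133), np.float64(0.13973176804919987))
[477.69306931   5.8019802 ] (array([ 0.65748309, -0.57667816]), (42.0284423828125, 12.440110206604004), np.float64(-1.5642564733663542))
```

View pics/p3.png

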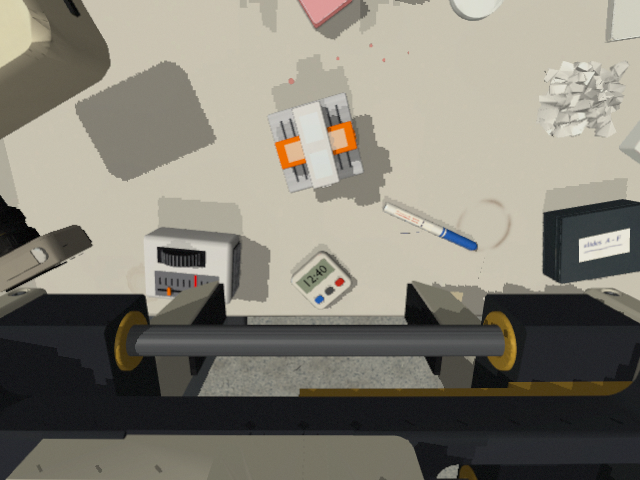

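Run:
```python
from h import *
im=viewer.get_image('top'); c=cal('top')
for k in ('blue','brass'):
    for b in blobs(im,k,60)[:5]:
        m=b.reshape(-1,2).mean(0)
        if m[0]<330 and m[1]>170: print(k,m,rect_w(b,0.024 if k=='brass' else .01,c))
cross('L',np.pi/2)
y=.227+np.pi/2
manip.move_pose([.44,.17,.2],down(y))
grasp((.5388,.1414),y,.004)
manip.servo_line([.44,.17,.2],vel=.25)
shot('w8'); print(manip.current_q())
```

```text
blue [253.28037383 232.57943925] (array([0.53778662, 0.13879724]), (78.92570495605469, 25.76275634765625), np.float64(0.2259800375851518))
tcp [0.5382 0.141  0.0033] dF [-0.14  0.07 -0.29]
gap 0.027748301654052614
gap 0.027496944691336674 F [-0.15  0.45 -0.94] t 72.6167
[-0.87989732  0.20003221  0.5123052   2.03768841 -0.12040653  0.93330897
  1.49309635]
```

View pics/w8.png

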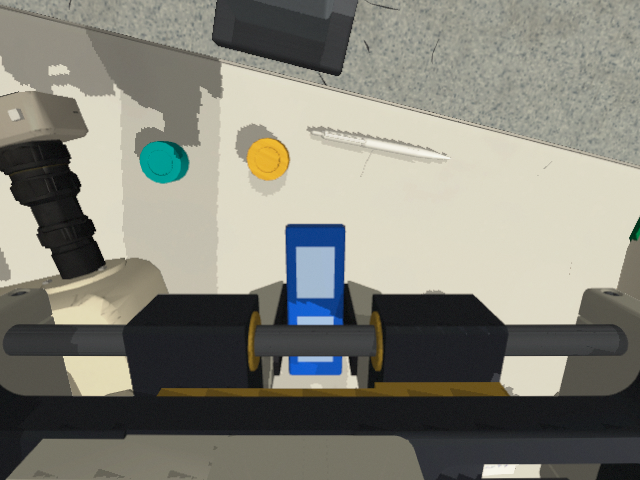

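Run:
```python
from h import *
z=place(PY,.090,.074,'p4')
if z:
    release('p4')
    im=cv2.imread('pics/p4.png')[:,:,::-1].copy(); c=cal('wrist')
    for b in blobs(im[:200],'blue',500)[:1]: print(b.reshape(-1,2).mean(0),rect_w(b,.091,c))
    cross('L',np.pi/2)
    manip.move_pose([.35,.15,.3],down(-np.pi/2))
    im,c=shot('w9')
    for k in ('brass','yellow'):
      for b in blobs(im[:280],k,300)[:3]:
        print(k,b.reshape(-1,2).mean(0),rect_w(b,.024,c))
    print(manip.current_clock())
```

```text
feel [(0.082, -0.85), (0.081, -0.58), (0.08, 0.11), (0.079, 6.32)] tcp [ 0.5397 -0.4347  0.0801] base [0.18 0.1  0.24]
contact z 0.08008397994186306 gap 0.027395652145900402 t 79.8667
t 83.175
[316.94285714 144.33809524] (array([ 0.53932965, -0.43607718]), (79.14678192138672, 27.66815185546875), np.float64(-1.2998908588594664))
yellow [345.38202247 173.48314607] (array([0.38938678, 0.11175185]), (38.88031005859375, 37.713417053222656), np.float64(1.1322374779669535))
88.3333
```

View pics/p4.png

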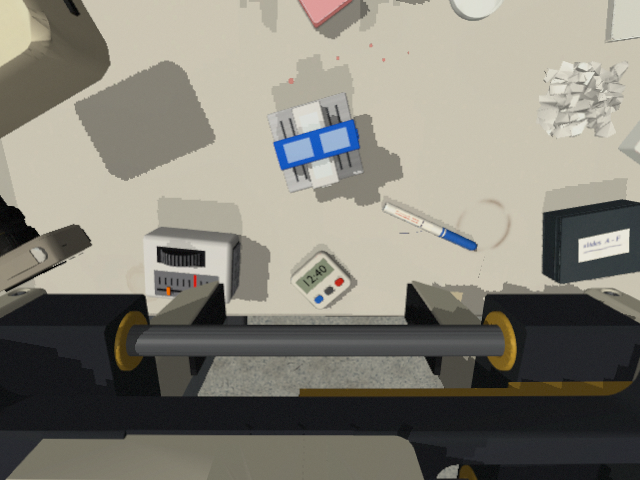

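View pics/w9.png

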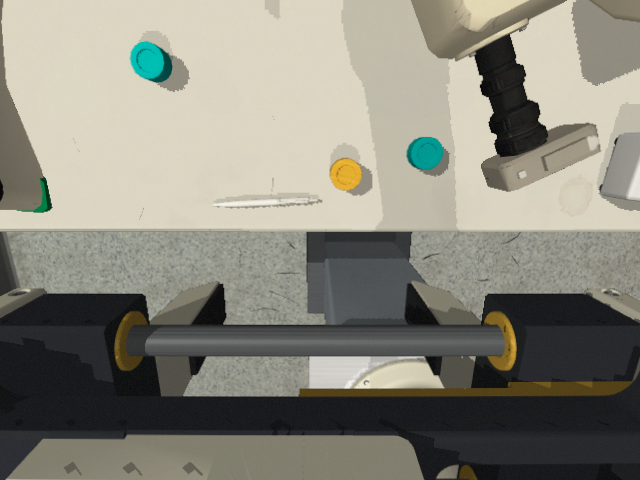

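Run:
```python
from h import *
c=cal('wrist'); print(pix2w([[321,200],[214,204]],0.005,c))
im=cv2.imread('pics/w9.png')[:,:,::-1].copy()
b=blobs(im[:280],'yellow',300)[0]; (u,v),r=cv2.minEnclosingCircle(b); print(u,v,r,pix2w([[u,v]],.024,c),pix2w([[u,v]],.012,c))
for y in (1.37,-1.77): 
  for z in (.12,.005): print(y,manip.solve_ik([.389,.112,z],down(y)))
```

```text
[[0.35371501 0.14175364 0.005     ]
 [0.34829763 0.28501493 0.005     ]]
345.4134216308594 173.51954650878906 15.890600204467773 [[0.39000941 0.11174182 0.024     ]] [[0.38902873 0.11069097 0.012     ]]
1.37 [ 0.69645352  0.46542331 -1.220208    2.21196408  0.59411218  0.85258668
  0.46580007]
1.37 [ 0.56742047  0.78618898 -1.10453778  2.26375868  1.07687457  0.8008302
  0.07312307]
-1.77 [ 0.35465297  0.27844296 -0.77846533  2.21917805  0.28940033  0.74273606
 -2.39010324]
-1.77 [ 0.0282867   0.48646384 -0.42845056  2.27811465  0.45639675  0.45639316
 -2.54056497]
```

Run:
```python
from h import *
manip.move_pose([.35,.12,.28],down(np.pi/2))
grasp((.3895,.1115),1.37,.005,f=30)
shot('w10'); print(manip.current_q())
```

```text
tcp [0.3898 0.1116 0.0054] dF [-0.34  0.13  0.31]
gap 0.038219777947020334
gap 0.037903371891360754 F [ 0.05 -0.08 -2.16] t 94.5
[ 0.34794127  0.27970553 -0.76881928  2.22064623  0.28705797  0.74126246
  0.75383735]
```

View pics/w10.png

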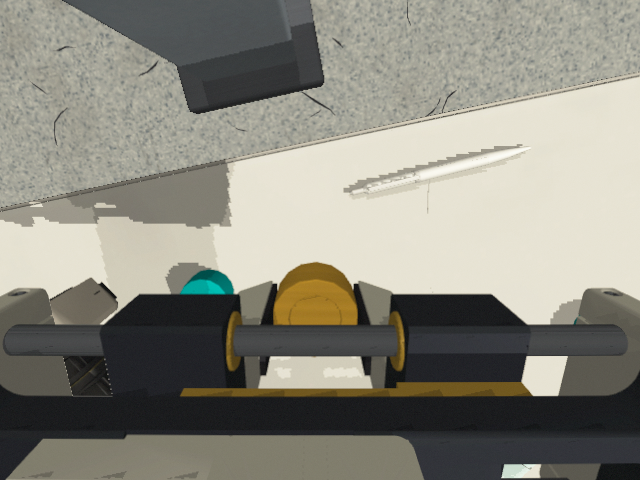

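Run:
```python
from h import *
c=cal('wrist'); p=np.array(manip.current_tool_pos()); Rm=R.from_quat(manip.current_tcp_rot())
print('tool rel', [Rm.inv().apply(q-p).round(4) for q in pix2w([[316,314],[316,263]],p[2]+.019,c)])
print('bottom plane', [Rm.inv().apply(q-p).round(4) for q in pix2w([[316,263]],p[2]-.005,c)])
```

```text
tool rel [array([ 0.0001, -0.0033, -0.019 ]), array([ 0.0001, -0.0277, -0.0189])]
bottom plane [array([ 0.0002, -0.0192,  0.0051])]
```

Run:
```python
from h import *
z=place(PY,.100,.082,'p5')
```

```text
feel [(0.093, -0.09), (0.092, -0.17), (0.091, 0.64), (0.09, 6.41)] tcp [ 0.5399 -0.4348  0.0911] base [ 0.28 -0.14 -1.29]
contact z 0.09114580365861055 gap 0.038038849442279817 t 100.8917
```

Run:
```python
from h import *
release('p5')
im=cv2.imread('pics/p5.png')[:,:,::-1].copy(); c=cal('wrist')
print([(rect_w(b,.11,c)) for b in blobs(im[:200],'yellow',300)+blobs(im[:200],'brass',300)])
cv2.imwrite('pics/p5z.png',cv2.resize(im[80:320,130:400,::-1],None,fx=2.9,fy=2.5,interpolation=cv2.INTER_CUBIC))
cv2.imwrite('pics/s5.png',viewer.get_image('scene')[:,:,::-1])
```

```text
t 104.0917
[(array([ 0.53933557, -0.43520847]), (37.859066009521484, 37.17012023925781), np.float64(0.7953730998393673)), (array([ 0.53951111, -0.43539929]), (38.47428512573242, 37.72216033935547), np.float64(-1.569316838860222))]
```

View pics/p5z.png

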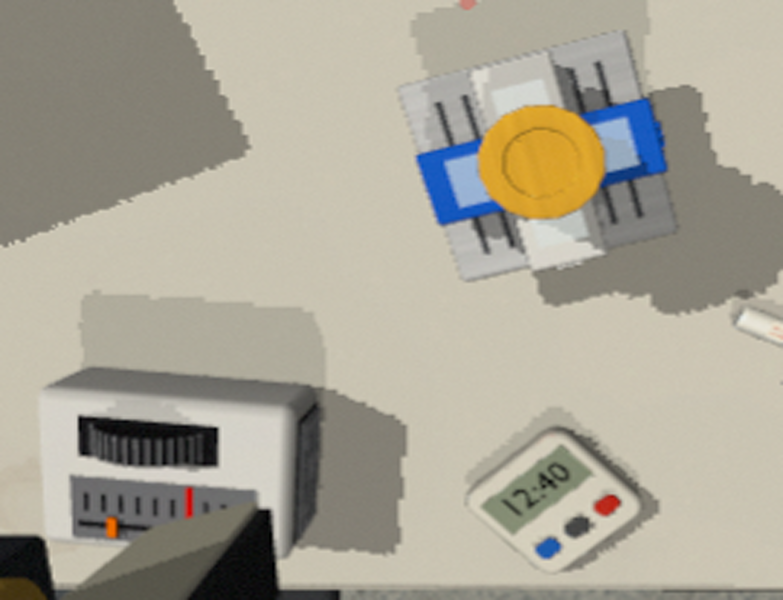

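View pics/s5.png

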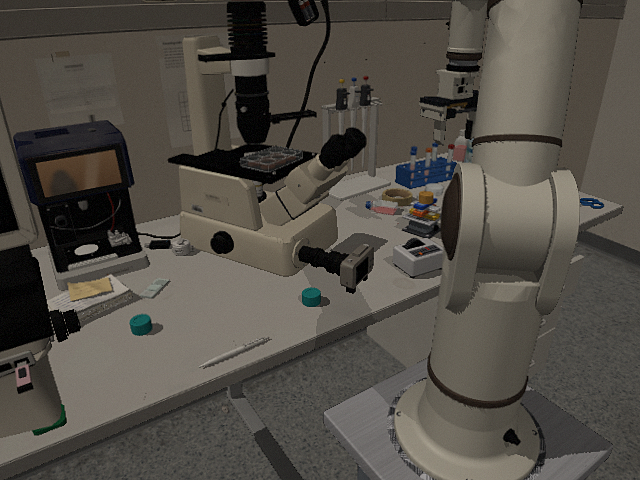

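```bash
cat >> h.py <<'E'
WY=np.radians(-95.2); WX=np.array([np.cos(WY),np.sin(WY)]); WTOP=np.array([.4146,-.2785])
def pointer(im,c,roi=None):
    """click number from orange pointer & red tick in wrist image, both cast on z=.052"""
    hsv=cv2.cvtColor(im,cv2.COLOR_RGB2HSV)
    red=cv2.inRange(hsv,(0,170,120),(4,255,255))|cv2.inRange(hsv,(176,170,120),(180,255,255))
    org=cv2.inRange(hsv,(9,170,140),(19,255,255))
    out=[]
    for m in (red,org):
        best=None
        n,lab,st,cen=cv2.connectedComponentsWithStats(m)
        for i in range(1,n):
            w=pix2w([cen[i]],.052,c)[0,:2]
            d=w-WTOP; u=d@WX; v=d@np.array([-WX[1],WX[0]])
            if abs(u)<.05 and -.055<v<-.01 and st[i,4]>5 and (best is None or st[i,4]>best[0]): best=(st[i,4],u,v,cen[i])
        out.append(best)
    r,o=out
    if r is None or o is None: return None,out
    return 6+(o[1]-r[1])/.007,out
E
python3 - <<'E'
from h import *
import pickle
im=cv2.imread('pics/w1.png')[:,:,::-1].copy(); print(pointer(im,pickle.load(open('pics/w1.pkl','rb'))))
effector.close(20)
y=WY+np.pi
print(manip.solve_ik([*WTOP,.12],down(y)),manip.solve_ik([*WTOP,.07],down(y)))
p=WTOP-.014*WX
manip.move_pose([p[0],p[1],.16],down(y)); print(manip.current_q())
manip.servo_line([p[0],p[1],.085],vel=.1)
im,c=shot('b1'); print(pointer(im,c),manip.current_clock(),manip.current_finger_gap())
E
```

```text
(np.float64(1.567921438952129), [(np.int32(22), np.float64(0.01562774337781393), np.float64(-0.02962332199237483), array([259.5, 210.5])), (np.int32(27), np.float64(-0.015396806549521165), np.float64(-0.04422377673560438), array([234.66666667, 219.62962963]))])
[ 1.05140702  0.41378875 -0.61642099  2.01010321  0.32532627  0.81434533
  1.72846529] [ 1.0263546   0.50128685 -0.59351817  2.03716944  0.41855496  0.72250395
  1.65005352]
[ 1.04225238  0.33576528 -0.62289893  1.9952937   0.25109436  0.88536281
  1.76463531]
(np.float64(1.5761908272796692), [(np.int32(114), np.float64(0.01616034428681851), np.float64(-0.02953923480437539), array([263.28070175, 228.79824561])), (np.int32(123), np.float64(-0.014806319922223808), np.float64(-0.04363115835366264), array([317.02439024, 204.56910569]))]) 108.7833 0.0008952180704466127
```

View pics/b1.png

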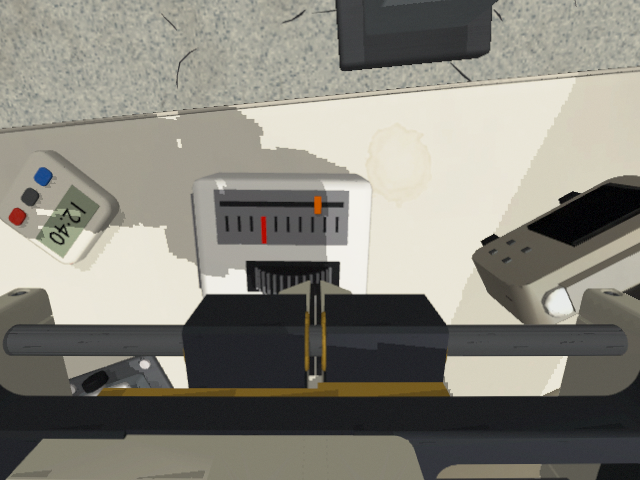

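Run:
```python
from h import *
p=WTOP-.010*WX; manip.servo_line([p[0],p[1],.080],vel=.1)
feel.xy=p
z,df=feel(.075,.058,thr=1.5,step=.0007)
im,c=shot('b2'); k,_=pointer(im,c); print(k,z,df)
for u in (-.006,-.002,.002):
    q=WTOP+u*WX; manip.servo_line([q[0],q[1],z-.0005],vel=.03)
    im,c=shot('b3'); k,_=pointer(im,c); print(u,k,force().round(2),np.round(manip.current_tool_pos(),4))
```

```text
feel [(0.0694, -0.19), (0.0687, -0.68), (0.068, -0.55), (0.0673, 1.68)] tcp [ 0.4156 -0.2686  0.0674] base [-0.15 -0.12  0.23]
1.5660500986484953 0.06741181744557392 1.6830014305847396
-0.006 2.2095909656880317 [-2.79  2.17 11.39] [ 0.4153 -0.2725  0.0678]
-0.002 3.0599065737952547 [-3.7   0.58 13.16] [ 0.4149 -0.2774  0.0681]
0.002 3.7741179788193358 [-2.44 -0.15 11.27] [ 0.4146 -0.2817  0.068 ]
```

View pics/b3.png

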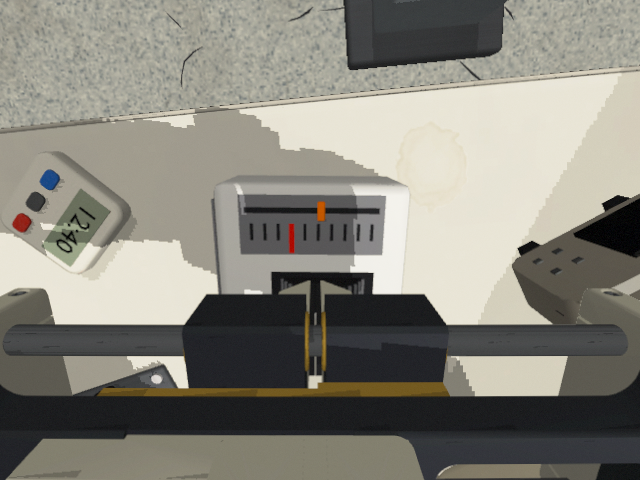

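Run:
```python
from h import *
z=.0672
for u in (.005,.008):
    q=WTOP+u*WX; manip.servo_line([q[0],q[1],z],vel=.03)
    im,c=shot('b4'); k,_=pointer(im,c); print(u,k,force().round(2),np.round(manip.current_tool_pos(),4))
q=WTOP+.008*WX; manip.servo_line([q[0],q[1],.082],vel=.06)
im,c=shot('b4'); k,_=pointer(im,c); print('lifted',k,manip.current_clock())
```

```text
0.005 4.243054008786255 [-1.86 -0.81  6.97] [ 0.4142 -0.2845  0.0678]
0.008 4.723995672674879 [-0.87 -1.55  3.65] [ 0.4139 -0.2871  0.0673]
lifted 4.705815926746679 114.575
```

Run:
```python
from h import *
u=-.006
p=WTOP+u*WX; manip.servo_line([p[0],p[1],.074],vel=.1)
feel.xy=p; z,df=feel(.0715,.064,thr=1.5,step=.0007); z=min(z,.0677)-.0004
im,c=shot('b5'); k,_=pointer(im,c); print(k)
for i in range(10):
    e=6-k
    if e<.06: break
    u+=min(.003,max(.0004,e*.00595*.8)) 
    if u>.009: break
    q=WTOP+u*WX; manip.servo_line([q[0],q[1],z],vel=.02); manip.sleep(.1)
    im,c=shot('b5'); k,_=pointer(im,c); print(round(u,4),round(k,3),np.round(manip.current_force(),1))
q=manip.current_tool_pos()
print(k,manip.current_clock())
```

```text
feel [(0.0701, -0.18), (0.0694, -0.62), (0.0687, -0.05), (0.068, 1.64)] tcp [ 0.4152 -0.2726  0.0681] base [-0.05 -0.37 -0.07]
4.733752823542982
-0.003 5.304 [-2.   0.2 10.9]
0.0 5.847 [-3.3 -0.4 10.2]
0.0007 5.941 [-2.7  0.7 10.1]
5.940653439353973 117.625
```

Lift and inspect the pointer against the red mark.

Run:
```python
from h import *
q=manip.current_tool_pos(); manip.servo_line([q[0],q[1],.085],vel=.06)
im,c=shot('b6'); print(pointer(im,c))
manip.servo_line([q[0],q[1],.2],vel=.25)
im,c=shot('b7'); print(pointer(im,c)); 
a=cv2.imread('pics/b6.png'); cv2.imwrite('pics/b6z.png',cv2.resize(a[170:300,200:420],None,fx=3.6,fy=3.6,interpolation=cv2.INTER_CUBIC))
```

```text
(np.float64(5.961885904013686), [(np.int32(116), np.float64(0.01608205803412566), np.float64(-0.02963235218746718), array([290.24137931, 228.77586207])), (np.int32(118), np.float64(0.015815259362221463), np.float64(-0.043918214933630594), array([290.19491525, 204.19491525]))])
(np.float64(5.93977116791297), [(np.int32(51), np.float64(0.01600048601571329), np.float64(-0.029013419858783984), array([299.01960784, 199.66666667])), (np.int32(55), np.float64(0.015578884191104078), np.float64(-0.04393712332354095), array([299.27272727, 182.92727273]))])
```

View pics/b6z.png

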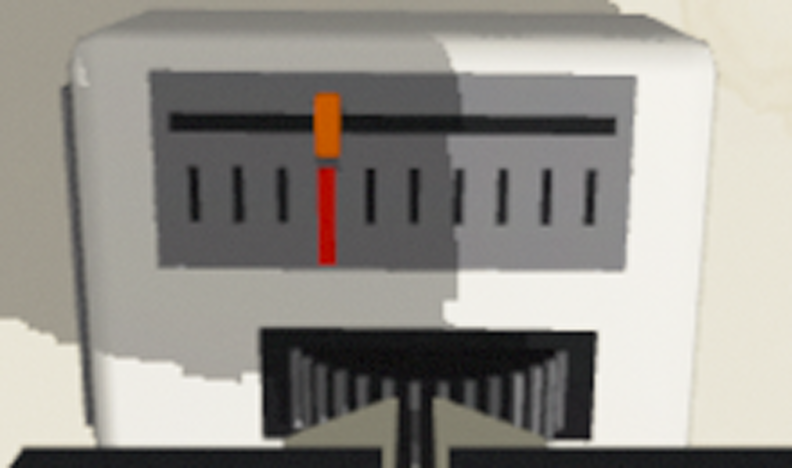

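Run:
```python
from h import *
manip.move_pose([STAND[0]-.075,STAND[1],.30],down(-np.pi/2))
im,c=shot('f1'); cv2.imwrite('pics/ft.png',viewer.get_image('top')[:,:,::-1]); print(manip.current_clock())
print([(rect_w(b,.11,c)) for b in blobs(im[:200],'yellow',300)], rect_w(blobs(im[:200],'blue',300)[0],.088,c))
```

```text
121.1833
[(array([ 0.53953729, -0.43524976]), (37.59309005737305, 37.28875732421875), np.float64(0.0009216304576713919))] (array([ 0.54684937, -0.46304733]), (28.119075775146484, 23.39068603515625), np.float64(0.2592703668042261))
```

View pics/f1.png

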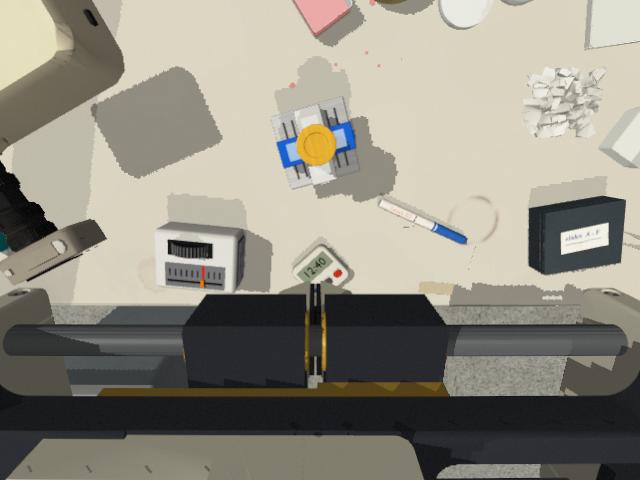

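View pics/ft.png

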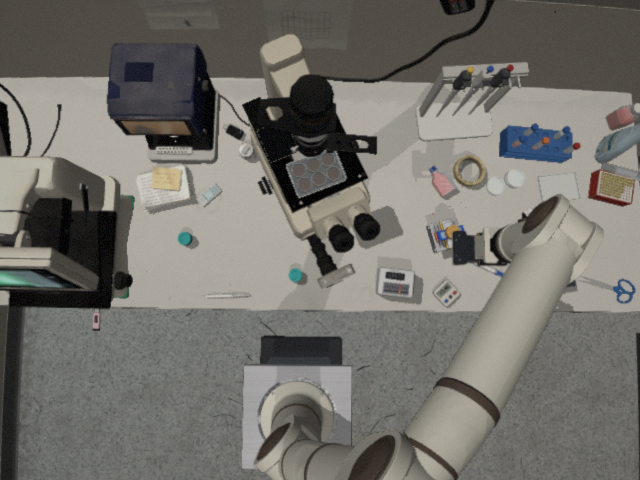

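The tower stands with the weight at px (316,145), the pointer is on the red mark at (203,270), and the pen, timer and chamber lie where they were. I'm handing in.

```bash
python3 -c "
from bench import manip
manip.hand_in()"
```

```text
the job is handed in; nothing more can be done
```

The job is finished and handed in, at about 121 s of the 210 s allowed.

- **Tower:** I stacked the four cases present (yellow, orange, white, blue; no green), each crosswise to the one beneath. Each was lowered until it touched, at about 6–7 N, and only then released. The measured centres of yellow, orange and blue were within about 2 mm of the stand axis. For white the colour mask was clipped, so I judged it centred by eye.
- **Weight:** The brass weight had been knocked to (0.39, 0.11) partway through, so I found it again before picking it up. It stands on top of the tower, centred within about 1 mm of the stand axis in the last picture.
- **Thumbwheel:** I rolled it forward in two strokes from about click 1.57, pressing with up to about 13 N. After lifting off, the pointer read 5.94–5.96 and lines up with the red mark in the close-up.
- **Bystanders:** In the last top picture the timer, pen and glass chamber look unmoved, and the robot touches nothing.

In that last picture the weight covers part of the blue case, so blue's final centre reading (from one visible end) is meaningless. Its earlier reading, before the weight went on, was good.

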